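# Set out two hardness checks

## Task

Set out two hardness checks: throw the red toggle clamp handle fully back, then lift out the freed steel coupon and lay it flat, centred and lengthwise on the flat anvil, and rest the brass bar centrally in the blue V-rest. Lay the reference block of the same metal on the bench in front of each support (the robot's side), a finger's width from the middle of its front face and square to it, and stand the loupe midway in the gap between the two supports. Set everything down without dropping it, leave the clamp open, and leave the green resin specimen alone.

Things in the scene. Friction and masses are not known exactly. Their poses are not given: they have to be found in the camera images.
- clamp (a joint): handle of the toggle clamp, rad: 0 = upright, locked on the coupon; 1.15 = thrown fully back, away from the coupon (end stop). A linkage turns the steel arm the same way 1.6 times as far: level over the coupon at 0, past vertical and clear of it above 1.0. It stays where left (about 0.2 N m, 4 N at the grip). Pivot axis: level, across the coupon's length, 52 mm over the bench.
- clamp_grip (a point): on the axis of the red round grip (diameter 18 mm), 60 mm from the pivot, 16 mm below the handle's top; z axis up along the handle, y along the pivot. At joint 0 it is 112 mm over the bench, right above the pivot, 97 mm along the coupon's +x from the coupon's centre; opening moves it towards +x and down. Clamp parts between handle and coupon are under 65 mm high.
- coupon: flat steel weld coupon 90 x 40 x 10 mm, dark weld stripe between two copper lines; origin: centre of underside, x along its length. Starts clamped, underside 12 mm over the bench, on an aluminium plate 220 x 96 mm; two pins and an end stop, 6 mm high, stand at its edge, 29 mm or more from mid length: grip it at mid length across the 40 mm. Up to 0.35 kg.
- bar: solid round brass bar, diameter 22 mm, length 90 mm, lying; origin at its centre (on the axis, mid length), y along its length. Starts on the 3 mm thick black rubber mat. It can roll. Up to 0.37 kg.
- ref_steel: steel reference block: bright grey disc, diameter 44 mm, 12 mm thick, a dark line round its rim; origin: centre of underside, z up. Starts on the 3 mm rubber mat. Goes with the steel coupon.
- ref_brass: brass reference block: yellow disc, diameter 44 mm, 12 mm thick, a dark line round its rim; origin: centre of underside, z up. Starts on the 3 mm rubber mat. Goes with the brass bar.
- loupe: stand loupe, round, 40 mm tall: clear skirt of diameter 36 mm up to 18 mm, black barrel of diameter 42 mm above, lens on top; origin: centre of underside, z up. Starts on the 3 mm rubber mat.
- flat_anvil: flat anvil, fixed: dark steel block 80 mm (x) by 110 mm (y), bright ground top at 28 mm; origin: centre of underside. Its front face looks along its own -x, to the robot (turned up to 0.13 rad). Coupon: on top, length along the anvil's y. Steel reference block: on the bench before the front face.
- v_rest: V-rest, fixed: blue base 60 mm (x) by 76 mm (y), 12 mm high, two 16 mm thick cheeks 36 mm high, 44 mm clear between them; V along its y. Origin: centre of underside; front looks along its -x, to the robot (turned up to 0.13 rad). A seated bar's axis is 37.6 mm over the bench. It stands 200 to 250 mm (in y) beside the anvil, on either side of it.
- mount: bystander: green resin-mounted specimen on the rubber mat, round, diameter 32 mm, 20 mm tall; origin: centre of underside. To be left where it is.
Mind the look-alikes: they are no part of the job. There is more than one size of the flat_anvil; the one meant has the size given above.

How it is judged:
On the way:
1. the clamp handle is thrown back, its arm past vertical, while the coupon still lies in the fixture (value of joint clamp above 1 rad and distance of coupon from where it was at the start of the episode below 0.012 m), for 0.2 s.
At the end, for the whole second after the job is handed in: Coupon flat on anvil: within 12 mm (x), 15 mm (y), 0.2 rad. Bar seated in the V, within 13 mm of its middle. Each reference block flat before its own metal's support: gap 5-35 mm, within 15 mm sideways. Loupe upright in the gap, within 45 mm of both centre lines. Clamp over 1.0 rad. All at rest (x of coupon in the frame of flat_anvil between -0.012 and 0.012 m and y of coupon in the frame of flat_anvil between -0.015 and 0.015 m and z of coupon in the frame of flat_anvil between 0.024 and 0.032 m and angle between each of coupon, ref_steel, ref_brass, loupe's own z axis and vertical below 0.06 rad and angle between the x axis of coupon and the y axis of flat_anvil, either way round below 0.2 rad and x of bar in the frame of v_rest between -0.006 and 0.006 m and y of bar in the frame of v_rest between -0.013 and 0.013 m and z of bar in the frame of v_rest between 0.033 and 0.042 m and angle between the y axis of bar and the y axis of v_rest, either way round below 0.1 rad and x of ref_steel in the frame of flat_anvil between -0.097 and -0.067 m and y of ref_steel in the frame of flat_anvil between -0.015 and 0.015 m and z of ref_steel in the frame of flat_anvil between -0.004 and 0.004 m and x of ref_brass in the frame of v_rest between -0.087 and -0.057 m and y of ref_brass in the frame of v_rest between -0.015 and 0.015 m and z of ref_brass in the frame of v_rest between -0.004 and 0.004 m and x of loupe in the frame of flat_anvil between -0.045 and 0.045 m and x of loupe in the frame of v_rest between -0.045 and 0.045 m and horizontal distance between loupe and flat_anvil between 0.079 and 0.15 m and horizontal distance between loupe and v_rest between 0.062 and 0.15 m and height (world z) of loupe below 0.004 m and value of joint clamp above 1 rad and linear speed of each of coupon, bar, ref_steel, ref_brass, loupe below 0.02 m/s); the robot touches nothing.
It fails at once if the green resin specimen is disturbed (distance of mount from where it was at the start of the episode above 0.02 m).
It fails at once if a part is dropped: it meets what is below it faster than after a fall of about 25 mm ((linear speed of ref_steel above 0.7 m/s and height (world z) of ref_steel below 0.015 m) or (linear speed of ref_brass above 0.7 m/s and height (world z) of ref_brass below 0.015 m) or (linear speed of loupe above 0.7 m/s and height (world z) of loupe below 0.015 m) or (linear speed of coupon above 0.7 m/s and height (world z) of coupon below 0.04 m) or (linear speed of bar above 0.7 m/s and height (world z) of bar below 0.052 m)).
It also fails if it takes over 122 s, if anything falls off the work surface, if the arm or the gripper's body presses on something with over 40 N, if the wrist force passes 120 N, or if a joint passes its speed limit or range.

## Robot

A 6-joint arm with a two-finger parallel gripper is mounted at the origin on the work surface. World frame = base frame: x ahead of the robot, y to its left, z up, the work surface at z = 0. Lengths are in m, angles in rad, forces in N, time in s.
With the tool pointing down it reaches from about 0.25 to 0.775 m from the base axis. Payload 8.9 kg.
Tool frame: the origin (TCP) lies midway between the tips of the shut fingers; the grasp point (between the pads) lies 19 mm behind it (ctrl.pinch_z is the z of the grasp point in the tool frame, in m); z points along the fingers, y is the line along which they close (so a half turn about z gives the same grasp; the last joint's range is limited). The gripper opens to 85 mm and grips with 20 to 120 N. Pads are 22 mm wide; open, the fingers measure 114 mm over their backs; the gripper's body (76 mm by 85 mm) begins 54 mm behind the grasp point. The pads swing forward as they close: fully open they stand 13 mm farther back than shut.
Start: joints at [1.004, 0.291, -0.153, 1.127, 0, 1.431], TCP at [0.218, 0.478, 0.231] pointing down, gripper open.
Joint ranges: [-2.52, 2.52], [-0.91, 1.74], [-1.3, 1.37], [-1.96, 2.02], [-1.52, 1.47], [-3.14, 3.14]. Speed limits (rad/s): [2.22, 2.22, 2.79, 3.14, 3.14, 3.14].

## Interface

Orientations are given as a rotation vector (axis times angle).
In Python, from bench import ctrl, claw, kinematics, status, viewer, job, nets gives the robot as it stands. Calls block until the motion is done:
- ctrl.movep(position, orientation): joint-space move of the TCP to a pose.
- ctrl.move_l(position, orientation=None, rate=0.15): straight line of the TCP; orientation=None keeps the orientation; rate is the mean speed in m/s.
- ctrl.move_j(angles): joint-space move.
- claw.move_gripper(opening): opening from 0.0 (shut) to 1.0 (fully open); the grip force is fixed at half the most; returns when the fingers have stopped.
- ctrl.pause(seconds).
- kinematics.inverse_kinematics(position, orientation): joint angles nearest the present ones, or None.
- status.read_state(): the state.
- viewer.snapshot(name): name is "scene" or "top" or "wrist"; returns (picture, depth): 384x512x3 uint8, red, green, blue; 384x512 float32, m along the optical axis (not along the pixel's ray), 0 where there is no reading.
- viewer.calibration(name): a dict with "mtx" (3x3 intrinsics, pixels), "pose" (4x4, takes a point from camera to world coordinates); the wrist camera has in their place "T_tool_cam" (4x4, takes a point from camera to tool coordinates, whose origin is the TCP and whose axes are the flange's). Camera axes: x right, y down, z forward; pixel columns grow to the right and rows downward; lengths in m; the calibration is good to about 2 mm. A picture is of the moment at which its call begins: read the wrist's pose just before it. calibration takes no time and is no camera call.
A pose or a line that the arm cannot do raises ctrl.IKError and nothing moves.
- job.job_done(): hands the job in; it is judged then, once.
Trained networks look in the newest picture that a camera, given by its name, has taken for a name from the list of things; names that differ only in an ending like _2 or _b are one class to them, and where a whole thing is asked for, a point or a joint stands for the part that bears it (a point fixed in the world has none). Each returns a list of dicts, best first, with "conf" (0 to 1); they miss things now and then, are a little off and sometimes report something else, mostly with a low value. They report only what shows in the picture. A call takes as long as a camera call. They do not tell look-alikes from the thing itself.
- nets.cut_out(label, camera): "pixels" (384x512 bool, what is visible of it).
- nets.mark_of(label, camera): "location" ([x, y, z] in m, in world coordinates, good to about 4 mm: a listed point, or the origin of a listed thing).
The state is a dict: "clock": time; "q": joint angles; "joint_velocities": joint speeds; "joint_torque": joint torques, N m; "eef_pos": TCP position; "tool_rot": TCP orientation; "contact_force": force on the tool from outside, world axes, zero at the start; "wrist_torque": the same for the moment, N m; "finger_gap": opening from 0.0 (shut) to 1.0 (fully open); "grip_force": force on a finger pad.
Only numpy, scipy, OpenCV 4.12 (cv2) and the standard library are available. Lean on these libraries where they do the work, as an engineer would, in place of code of your own. Each camera call takes 0.05 s, during which the arm holds its last target. There are 200 camera calls.

## Working session

There is one attempt and no reset: what is moved stays moved. The work goes in short steps, each a Python script; the robot and the scene stay as the last script left them, time stands still between calls to the robot, and variables do not carry over. Pictures are saved under pics/ and viewed, at most 14 in all, crops included, and the job is handed in when it is done.

```bash
ls; mkdir -p pics
python3 - <<'E'
from bench import ctrl, claw, kinematics, status, viewer, job, nets
import cv2,numpy as np
ims=[]
for c in("scene","top"):
    p,d=viewer.snapshot(c); cv2.imwrite(f"pics/{c}0.png",cv2.resize(p[:,:,::-1],(800,600),interpolation=cv2.INTER_CUBIC))
    np.savez(f"{c}0.npz",p=p,d=d)
    k=viewer.calibration(c); print(c,k["pose"][:3,3].round(3),k["pose"][:3,:3].round(2).tolist(),k["mtx"][0,0])
    for n in["clamp_grip","coupon","bar","ref_steel","ref_brass","loupe","flat_anvil","v_rest","mount"]:
        print(n,[(np.round(r["location"],3).tolist(),round(r["conf"],2)) for r in nets.mark_of(n,c)])
s=status.read_state();print(s["clock"],s["tool_rot"],s["eef_pos"],ctrl.pinch_z)
E
```

```text
pics
scene [ 1.179 -0.427  0.734] [[0.63, 0.48, -0.61], [0.78, -0.41, 0.48], [-0.02, -0.77, -0.63]] 409.3279140732494
clamp_grip [([0.54, 0.295, 0.112], 0.72)]
coupon [([0.445, 0.304, 0.011], 0.77)]
bar [([0.602, -0.348, 0.015], 0.68)]
ref_steel [([0.503, -0.353, 0.005], 0.8)]
ref_brass [([0.411, -0.257, -0.002], 0.63)]
loupe [([0.59, -0.252, 0.002], 0.69)]
flat_anvil [([0.697, 0.473, 0.005], 0.88), ([0.596, 0.126, -0.003], 0.78), ([0.446, 0.302, 0.012], 0.75), ([0.758, 0.251, -0.001], 0.65)]
v_rest [([0.577, -0.118, -0.001], 0.91)]
mount [([0.497, -0.254, 0.002], 0.65)]
top [0.384 0.067 1.468] [[-0.03, -0.99, 0.14], [-1.0, 0.03, -0.01], [0.01, -0.14, -0.99]] 490.79020665371894
clamp_grip [([0.537, 0.297, 0.113], 0.63)]
coupon [([0.443, 0.302, 0.01], 0.59)]
bar [([0.598, -0.351, 0.01], 0.75)]
ref_steel [([0.576, -0.117, -0.002], 0.61), ([0.507, -0.356, 0.005], 0.46)]
ref_brass [([0.407, -0.259, 0.002], 0.66), ([0.597, 0.124, 0.002], 0.26)]
loupe [([0.59, -0.246, 0.004], 0.59)]
flat_anvil [([0.757, 0.254, 0.003], 0.98), ([0.695, 0.466, 0.001], 0.96), ([0.596, 0.123, 0.001], 0.81)]
v_rest [([0.578, -0.117, -0.007], 0.83)]
mount [([0.501, -0.258, 0.001], 0.52)]
1.0 [6.66914352e-01 3.06997536e+00 3.21579432e-05] [0.21781725 0.47768643 0.23132671] -0.0187
```

View pics/scene0.png

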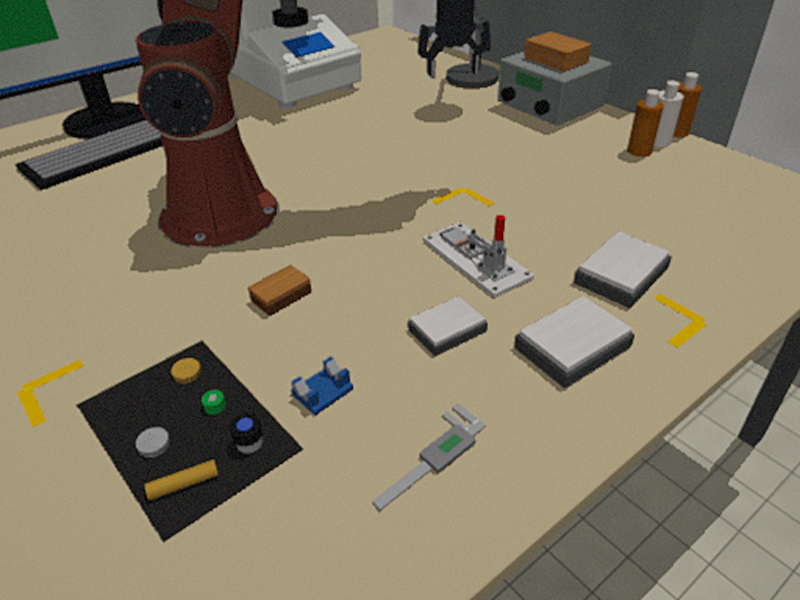

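View pics/top0.png

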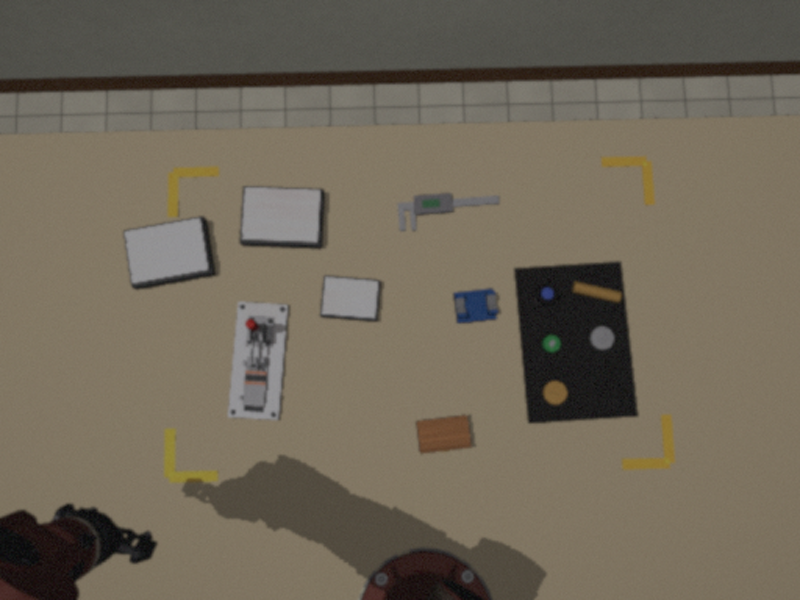

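Top view (800 px): three pale-topped blocks could be the anvil, at (282,216), (168,251) and (350,298). The first two are about 155 mm wide. Only (350,298) measures about 110x80 mm, and it lies 0.24 m beside the blue V-rest at (477,306). Bar (597,291) could be confused with the caliper (450,203) or wood block (444,434). The discs are steel (602,338) and brass (555,393), the loupe is (547,294) and the green mount (551,344) is to be avoided. The red handle is at (251,324) and the coupon at (256,390). Next I take close wrist views.

```bash
cat > h.py <<'E'
from bench import ctrl, claw, kinematics, status, viewer, job, nets
import cv2,numpy as np
from scipy.spatial.transform import Rotation as R
def ori(phi):
    "tool down, closing axis at angle phi (mod pi), picks the half turn with the smaller last joint"
    a=(phi+np.pi/2)/2; return np.array([np.cos(a),np.sin(a),0])*np.pi
def best(pos,phi):
    c=[]
    for k in(-1,0,1,2):
        o=ori(phi+k*np.pi); q=kinematics.inverse_kinematics(pos,o)
        if q is not None: c.append((abs(q[5]-status.read_state()["q"][5]),k,o))
    return min(c,key=lambda t:t[0])[2]
def campose(c):
    k=viewer.calibration(c)
    if c!="wrist": return k["mtx"],k["pose"]
    s=status.read_state(); T=np.eye(4); T[:3,:3]=R.from_rotvec(s["tool_rot"]).as_matrix(); T[:3,3]=s["eef_pos"]
    return k["mtx"],T@k["T_tool_cam"]
def snap(c,name=None):
    m,T=campose(c); p,d=viewer.snapshot(c)
    if name: cv2.imwrite(f"pics/{name}.png",p[:,:,::-1])
    return p,d,m,T
def cloud(d,m,T):
    v,u=np.mgrid[:384,:512]; P=np.stack([(u-m[0,2])/m[0,0]*d,(v-m[1,2])/m[1,1]*d,d],-1)
    W=P@T[:3,:3].T+T[:3,3]; W[d==0]=np.nan; return W
def rect(pts):
    "centre, (long,short), direction of the long side in (-pi/2,pi/2]"
    (cx,cy),(w,h),a=cv2.minAreaRect((pts*1000).astype(np.float32)); a=np.radians(a)
    if w<h: w,h,a=h,w,a+np.pi/2
    return np.round([cx/1000,cy/1000],4),np.round([w,h],1),round((a+np.pi/2)%np.pi-np.pi/2,3)
def look(label,near,zlo,zhi,sn,rad=.09):
    "cut_out nearest to 'near', its points between two heights, as a rectangle"
    p,d,m,T=sn; W=cloud(d,m,T); out=[]
    for r in nets.cut_out(label,"wrist"):
        P=W[r["pixels"]]; P=P[np.isfinite(P).all(1)]
        if len(P)<20: continue
        if np.hypot(*(np.median(P,0)[:2]-near))>rad: continue
        Q=P[(P[:,2]>zlo)&(P[:,2]<zhi)]
        if len(Q)>20: print(label,round(r["conf"],2),len(Q),"med",np.median(Q,0).round(4),"rect",*rect(Q[:,:2]),"z90",np.percentile(P[:,2],[5,50,95]).round(4)); out.append(rect(Q[:,:2]))
    return out
E
python3 - <<'E'
from h import *
k=viewer.calibration("wrist"); print(k["T_tool_cam"].round(3).tolist(),k["mtx"][0,0])
claw.move_gripper(0)
o=best([.42,.30,.33],1.53); ctrl.movep([.42,.30,.33],o)
sn=snap("wrist","w1")
look("coupon",[.444,.303],.015,.03,sn)
print([(r["location"],r["conf"]) for r in nets.mark_of("clamp_grip","wrist")],[(r["location"],r["conf"]) for r in nets.mark_of("coupon","wrist")])
np.savez("w1.npz",W=cloud(sn[1],sn[2],sn[3]))
s=status.read_state();print(s["clock"],s["q"],s["eef_pos"])
E
```

```text
[[0.001, -0.957, -0.291, 0.074], [1.0, 0.001, 0.001, -0.0], [-0.0, -0.291, 0.957, -0.143], [0.0, 0.0, 0.0, 1.0]] 309.3814933388754
coupon 0.76 1439 med [0.4362 0.3073 0.0221] rect [0.443  0.3063] [90.2 40.1] -0.09 z90 [0.0207 0.0221 0.0235]
[] [([0.4415, 0.3082, 0.0117], 0.69)]
3.075 [4.80365141e-01 2.40727241e-01 3.56264594e-02 1.36632069e+00
 1.04028298e-04 5.19864432e-01] [0.41929303 0.30072439 0.32964955]
```

View pics/w1.png

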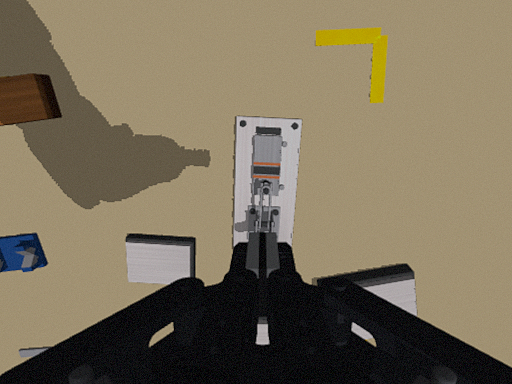

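Wrist view: the coupon is at (267,165) with weld stripe and copper lines, and the fit of 90.2x40.1 mm at z 22 mm matches the spec. The handle is hidden below the fingers at about (262,240). Coupon plus 97 mm agrees with both grip marks, so I push the handle.

Run:
```python
from h import *
yaw=-.09; c=np.array([.443,.3063]); u=np.array([np.cos(yaw),np.sin(yaw)]); p=c+.097*u
P=lambda a,z:[*(p+a*u),z]
o=best(P(-.045,.17),yaw+np.pi/2)
ctrl.movep(P(-.045,.17),o); ctrl.move_l(P(-.045,.112),o,.15)
for t in np.r_[0:1.18:.13,1.18]:
    L=.058; a=L*np.sin(t)-.009*np.cos(t)-.011; z=.052+L*np.cos(t)+.009*np.sin(t)
    ctrl.move_l(P(a,z),o,.08)
    s=status.read_state(); print(round(t,2),s["contact_force"].round(1) if hasattr(s["contact_force"],"round") else s["contact_force"])
s=status.read_state(); print(s["eef_pos"],P(a,z),s["clock"])
ctrl.move_l(P(a-.005,.2),o,.2)
# view from the robot's side
ctrl.movep([.42,.30,.30],o); sn=snap("wrist","w2"); look("coupon",[.444,.303],.015,.03,sn)
for cam in("top","scene"):
    snap(cam,cam+"2"); print([(r["location"],r["conf"]) for r in nets.mark_of("clamp_grip",cam)])
print("expect",P(.06*np.sin(1.15),.052+.06*np.cos(1.15)),status.read_state()["clock"])
im=cv2.imread("pics/scene2.png")[100:220,240:400]
cv2.imwrite("pics/c2.png",np.hstack([cv2.resize(im,(480,360)),cv2.resize(cv2.imread("pics/w2.png")[60:330,150:390],(320,360))]))
```

```text
0.0 [-0.9 -0.7 -0.1]
0.13 [-0.7  1.1  0.5]
0.26 [-0.6 -0.1  0.3]
0.39 [-0.4 -0.2  0.2]
0.52 [-0.3 -0.9  0.4]
0.65 [-0.4  0.  -0.3]
0.78 [-0.1  0.1 -0.2]
0.91 [ 0.6 -0.2  0.2]
1.04 [-0.2  0.9  0.6]
1.17 [-0.3  0.6  0. ]
1.18 [-0.2 -0.2 -0.1]
[0.57859245 0.29401873 0.08238428] [np.float64(0.57864759229092), np.float64(0.29405864717953), np.float64(0.08241509392495132)] 7.3167
[([0.5938, 0.2902, 0.0759], 0.43)]
[([0.5951, 0.2904, 0.0747], 0.68), ([0.5973, 0.1231, -0.0017], 0.6)]
expect [np.float64(0.5941515995559993), np.float64(0.2926595068051404), np.float64(0.07650924645304943)] 9.1167
```

View pics/c2.png

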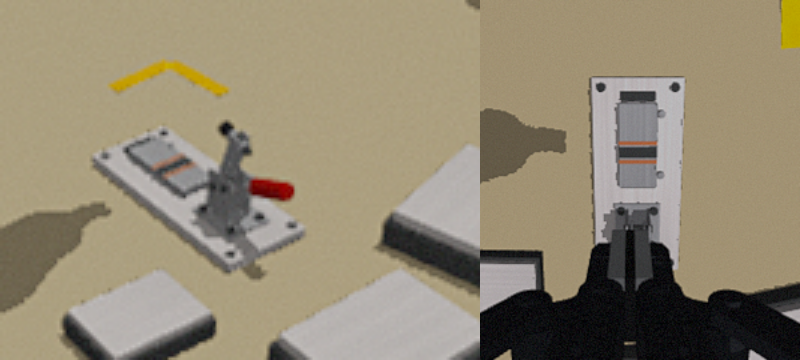

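Both cameras put the grip at the expected 1.15 rad, and the crop shows the handle down at (270,190) with the arm past vertical. The coupon (636,150) is still in place with pins on one side. Next I grasp the coupon, then measure the supports.

Run:
```python
from h import *
yaw=-.09; c=[.443,.3063]
o=best([*c,.12],yaw+np.pi/2)
ctrl.movep([*c,.10],o); claw.move_gripper(.66)
ctrl.move_l([*c,.0135],o,.12); claw.move_gripper(0)
s=status.read_state(); print(s["finger_gap"],s["grip_force"],s["contact_force"])
ctrl.move_l([*c,.16],o,.15)
v=[.57,0,.33]; ctrl.movep(v,best(v,np.pi/2))
s=status.read_state(); print(s["finger_gap"],s["grip_force"],s["contact_force"],s["clock"],s["q"])
sn=snap("wrist","w3"); np.savez("w3.npz",W=cloud(*sn[1:]),p=sn[0])
look("flat_anvil",[.596,.124],.02,.036,sn); look("v_rest",[.577,-.118],.005,.045,sn); look("v_rest",[.577,-.118],.03,.045,sn)
```

```text
0.4433663541695961 59.95631217956543 [-1.11819497 -1.9547655   8.11181573]
0.43899219394231237 60.55928707122803 [ 0.98654925 -0.14097766 -3.06075073] 14.225 [-1.26801052e-01  3.51450522e-01  1.87532588e-01  1.40821385e+00
  3.82260345e-04 -1.27671059e-01]
flat_anvil 0.61 3570 med [0.5931 0.1231 0.0281] rect [0.5961 0.1246] [108.5  78.6] 1.46 z90 [0.0181 0.0279 0.0294]
```

View pics/w3.png

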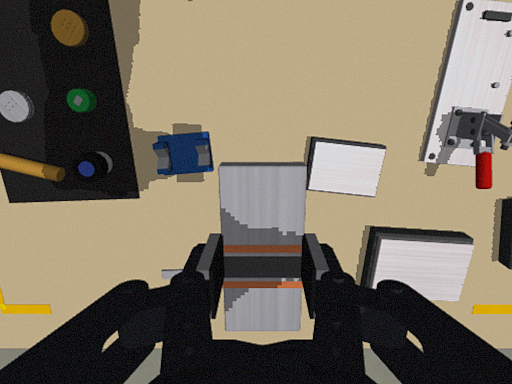

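Wrist view: the coupon is held level at mid length (263,250). The anvil is at (346,166), the V-rest at (184,153), and the mat items are on the left. The anvil fit is 108.5x78.6 mm at z 28 mm, so it is the right one. I fit the V-rest from the same cloud and place the coupon.

Run:
```python
from h import *
W=np.load("w3.npz")["W"]
m=(np.hypot(W[...,0]-.577,W[...,1]+.118)<.06)
for lo,hi in((.006,.045),(.031,.042)):
    n,l,st,_=cv2.connectedComponentsWithStats((m&(W[...,2]>lo)&(W[...,2]<hi)).astype(np.uint8))
    for i in range(1,n):
        if st[i,4]>40: Q=W[l==i]; print(lo,len(Q),rect(Q[:,:2]),np.percentile(Q[:,2],[5,95]).round(4))
a=[.5961,.1246]; o=best([*a,.1],-.111)
ctrl.movep([*a,.09],o); ctrl.move_l([*a,.038],o,.12); ctrl.move_l([*a,.0297],o,.03)
s=status.read_state(); print(s["contact_force"],s["finger_gap"])
claw.move_gripper(.66); ctrl.move_l([*a,.10],o,.15)
v=[.50,-.29,.31]; ctrl.movep(v,best(v,np.pi/2))
sn=snap("wrist","w4"); np.savez("w4.npz",W=cloud(*sn[1:]),p=sn[0])
look("bar",[.60,-.35],.012,.04,sn); look("ref_steel",[.505,-.355],.012,.03,sn); look("ref_brass",[.41,-.258],.012,.03,sn); look("loupe",[.59,-.25],.035,.06,sn); look("mount",[.5,-.257],.015,.04,sn)
print(status.read_state()["clock"])
```

```text
0.006 2182 (array([ 0.5764, -0.1143]), array([76.6, 60. ]), np.float64(-1.483)) [0.0106 0.0364]
0.031 110 (array([ 0.5582, -0.0855]), array([16.5, 13.5]), np.float64(1.563)) [0.0319 0.0378]
0.031 113 (array([ 0.5639, -0.1452]), array([16.4, 14. ]), np.float64(-1.453)) [0.0314 0.0373]
0.031 114 (array([ 0.5883, -0.083 ]), array([15.9, 15.5]), np.float64(-1.479)) [0.0316 0.037 ]
0.031 116 (array([ 0.5944, -0.1427]), array([17.1, 12.7]), np.float64(-1.546)) [0.0317 0.037 ]
[-1.37562219  0.25363062  5.34845614] 0.4386251494079155
bar 0.65 859 med [ 0.5933 -0.3485  0.0232] rect [ 0.5956 -0.3487] [90.  21.1] 1.315 z90 [0.0149 0.0231 0.0255]
ref_steel 0.73 707 med [ 0.5066 -0.354   0.0152] rect [ 0.5067 -0.3543] [42.4 41.7] -1.113 z90 [0.0129 0.0151 0.0164]
ref_brass 0.63 863 med [ 0.4066 -0.2587  0.0151] rect [ 0.4065 -0.2589] [42.5 41.8] 0.66 z90 [0.0132 0.0151 0.0165]
loupe 0.64 647 med [ 0.5897 -0.2483  0.0432] rect [ 0.5914 -0.2479] [42.2 38.5] 0.341 z90 [0.0127 0.043  0.0445]
mount 0.83 402 med [ 0.4979 -0.2557  0.0232] rect [ 0.4984 -0.2554] [31.  29.4] 0.811 z90 [0.0078 0.0231 0.0245]
19.5417
```

View pics/w4.png

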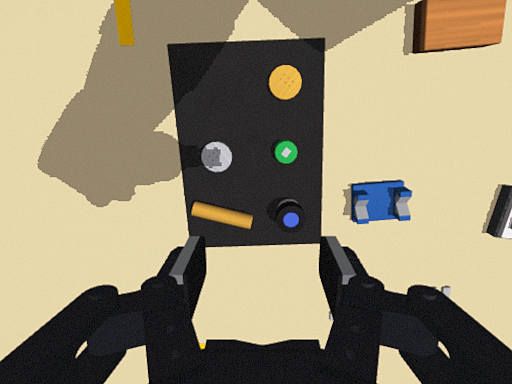

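The coupon release looked normal (5 N touch). Wrist view: bar (222,215), steel disc (216,157), brass disc (285,82), loupe (289,214), mount (286,152), V-rest (380,200). All fitted sizes and heights match the specs. Next I move the bar and the brass disc.

```bash
cat >> h.py <<'E'
def pick(xy,z,phi,op):
    o=best([*xy,.12],phi); ctrl.movep([*xy,.11],o); claw.move_gripper(op)
    ctrl.move_l([*xy,z],o,.12); claw.move_gripper(0)
    s=status.read_state(); print("grip",s["finger_gap"],s["grip_force"],s["contact_force"].round(1) if hasattr(s["contact_force"],"round") else s["contact_force"])
    ctrl.move_l([*xy,.13],o,.15)
def place(xy,z,phi,op):
    o=best([*xy,.12],phi); ctrl.movep([*xy,.13],o); s=status.read_state(); print("held",s["finger_gap"])
    ctrl.move_l([*xy,z+.01],o,.15); ctrl.move_l([*xy,z],o,.03)
    print("touch",status.read_state()["contact_force"]); claw.move_gripper(op); ctrl.move_l([*xy,.12],o,.15)
E
python3 - <<'E'
from h import *
pick([.5956,-.3487],.006,1.315+np.pi/2,.5)
place([.5764,-.1143],.0298,.093,.5)
pick([.4065,-.2589],.0045,np.pi/2,.72)
place([.5047,-.1210],.0018,np.pi/2+.093,.72)
v=[.54,-.20,.33]; ctrl.movep(v,best(v,np.pi/2)); sn=snap("wrist","w5"); np.savez("w5.npz",W=cloud(*sn[1:]))
look("bar",[.577,-.115],.03,.06,sn); look("ref_brass",[.505,-.121],.008,.03,sn); look("ref_steel",[.505,-.355],.012,.03,sn); look("loupe",[.59,-.25],.035,.06,sn)
print(status.read_state()["clock"])
E
```

```text
grip 0.23365659475000924 58.6628258228302 [-0.6  0.4  5.8]
held 0.2284123854532226
touch [-0.55900763  0.21130419  5.71270746]
grip 0.48456979394904104 59.120938181877136 [-2.6  1.9 11. ]
held 0.4785195057248492
touch [-3.01211567  0.02112242 11.62258062]
bar 0.55 927 med [ 0.5737 -0.1149  0.0469] rect [ 0.5756 -0.1144] [89.9 20.7] -1.485 z90 [0.0397 0.0469 0.049 ]
ref_brass 0.67 710 med [ 0.5037 -0.1215  0.0121] rect [ 0.5044 -0.1212] [42.7 42.5] 1.264 z90 [0.0093 0.012  0.0135]
ref_steel 0.64 717 med [ 0.5077 -0.3537  0.0152] rect [ 0.5074 -0.354 ] [42.8 41.7] -1.543 z90 [0.0111 0.0151 0.0166]
34.9917
```

View pics/w5.png

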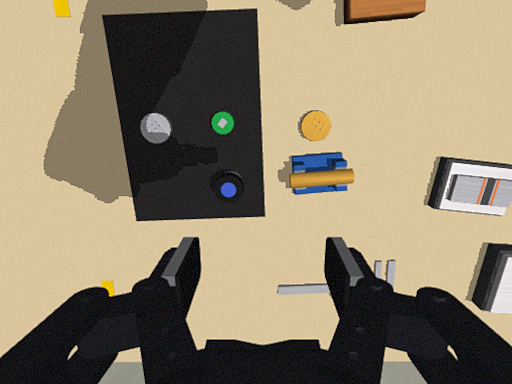

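The bar (322,178) is seated in the V with its top at about 48 mm, and the brass disc (316,125) lies before it. Now the steel disc and the loupe.

Run:
```python
from h import *
pick([.507,-.3541],.0045,np.pi/2,.72)
place([.5156,.1336],.0018,np.pi/2-.111,.72)
pick([.5914,-.2479],.026,np.pi/2,.72)
place([.586,.001],.0233,np.pi/2,.72)
v=[.54,.02,.33]; ctrl.movep(v,best(v,np.pi/2)); sn=snap("wrist","w6"); 
look("coupon",[.597,.125],.03,.05,sn); look("bar",[.577,-.115],.03,.06,sn); look("ref_brass",[.505,-.121],.008,.03,sn); look("ref_steel",[.516,.134],.008,.03,sn); look("loupe",[.586,.0],.03,.06,sn);look("flat_anvil",[.596,.124],.02,.036,sn)
print([(r["location"],r["conf"]) for r in nets.mark_of("loupe","wrist")])
snap("top");print([(r["location"],r["conf"]) for n in("mount","clamp_grip") for r in nets.mark_of(n,"top")])
print(status.read_state()["clock"])
```

```text
grip 0.4812375445198806 59.50695276260376 [-1.5  1.5  7.6]
held 0.4790490309624978
touch [-3.98389171 -0.31752559 13.51377491]
grip 0.46716458803691446 59.9885219335556 [-1.3 -0.5  6. ]
held 0.46234175896016166
touch [-1.85561814 -0.60265756 10.62333233]
coupon 0.63 1667 med [0.5948 0.1244 0.0381] rect [0.5959 0.1252] [90.  40.1] 1.463 z90 [0.036  0.0381 0.0395]
bar 0.84 848 med [ 0.5736 -0.1096  0.047 ] rect [ 0.5754 -0.1134] [88.9 20.1] -1.492 z90 [0.0404 0.047  0.0491]
ref_brass 0.96 712 med [ 0.5041 -0.1196  0.0121] rect [ 0.5047 -0.1199] [43.3 41.4] -0.396 z90 [0.0074 0.012  0.0134]
ref_steel 0.63 695 med [0.5152 0.1333 0.0121] rect [0.5156 0.1333] [42.5 42. ] -0.19 z90 [0.0068 0.012  0.0135]
loupe 0.91 649 med [0.585  0.0021 0.0402] rect [0.5864 0.0016] [41.4 39.2] -0.021 z90 [0.0281 0.0401 0.0416]
flat_anvil 0.89 1655 med [0.5747 0.1174 0.0279] rect [0.5957 0.1241] [108.7  79. ] 1.461 z90 [0.0114 0.0276 0.0294]
[([0.5907, 0.0036, -0.0006], 0.78)]
[([0.4981, -0.2583, 0.0005], 0.67), ([0.5908, 0.2899, 0.0778], 0.49)]
51.5667
```

View pics/w6.png

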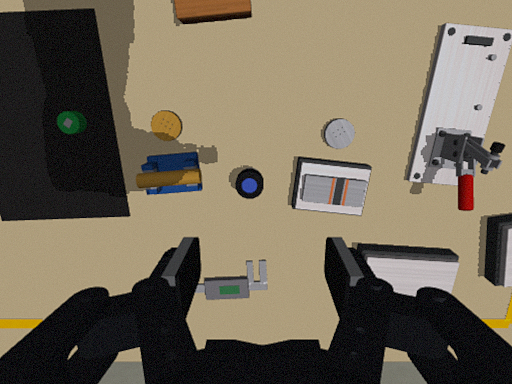

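Everything is in place: coupon (335,190) on the anvil, bar (168,178) in the V, discs (166,125) and (339,133), loupe (249,183), clamp open and mount untouched. I hand the job in.

```bash
python3 -c "
from h import *
print(job.job_done())"
```

```text
the job is handed in; nothing more can be done
None
```

The job is handed in at about 52 s of the 122 s limit: the last wrist, top and scene views showed every part within its placement tolerance, the clamp fully open and the green specimen untouched; no verdict was returned.

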